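# Lay the cutting dies out on the board offcuts

### The arm

A 7-joint arm with a two-finger parallel gripper is mounted at the origin on the work surface. World frame = base frame: x ahead of the robot, y to its left, z up, the work surface at z = 0. Lengths are in m, angles in rad, forces in N, time in s.
With the tool pointing down it reaches from about 0.35 to 0.9 m from the base axis. Payload 8.1 kg.
Tool frame: the origin (TCP) lies where the fingers leave the gripper's body, on its centre line; the fingertips stand 66 mm ahead of it and the grasp point (between the pads) lies 47 mm ahead of it; z points along the fingers, y is the line along which they close (so a half turn about z gives the same grasp; the last joint's range is limited). The gripper opens to 92 mm and grips with 3 to 60 N. Pads are 19 mm wide; open, the fingers measure 130 mm over their backs; the gripper's body (75 mm by 190 mm) begins 47 mm behind the grasp point.
Start: joints at [1.146, 0.434, 0.025, 1.573, -0.012, 1.134, -0.075], TCP at [0.198, -0.593, 0.292] pointing down, gripper open.
Joint ranges: [-2.62, 2.62], [-0.44, 2.09], [-1.27, 1.32], [0.08, 2.57], [-1.32, 4.46], [0.12, 2], [-2.74, 2.74]. Speed limits (rad/s): [2.22, 2.22, 3.01, 3.01, 3.14, 3.14, 3.14].

### API

Orientations are given as a rotation vector (axis times angle).
In Python, from cell import arm gives the robot as it stands.
- The arm moves only by the tool send_rows, never from a script. Its argument "motion" is text: rows parted by semicolons, each of 7 numbers parted by spaces: the closure, from 0 (fully open) to 1 (shut), then the shift along the world's x, y, z in m, then the turn, a rotation vector about the world's x, y, z in degrees. A call has 1 to 5 rows; each row shifts and turns the commanded pose from where the row before left it; what a row does not reach is not made up. A row lasts 1/8 s, in which the tool goes at most 62.5 mm and 10.7 degrees, less where a joint would pass 70% of its speed; a pose out of reach is approached as far as the arm can. A call is refused whole if a number of a shift passes 0.0625 or a number of a turn 10.7, either way. A call with a gripper value outside its range is refused whole. The fingers move at their own pace and stop on an object; "force" is the grip in N (left out, the last holds). Time passes only in rows, so rows that do not move let the fingers close. It gives the time, the measured TCP pose, the force, the opening and the grip force at its end, in the units of the state.
- arm.observe(): the state, without advancing time (a new reading comes with each control period).
- arm.get_image(name): name is "scene" or "top"; returns (picture, depth): 480x640x3 uint8, blue, green, red; 480x640 float32, m along the optical axis (not along the pixel's ray), 0 where there is no reading.
- arm.camera_model(name): a dict with "fx", "fy", "cx", "cy" (pixels), "view" (4x4, takes a point from world to camera coordinates). Camera axes: x right, y down, z forward; pixel columns grow to the right and rows downward; lengths in m; the calibration is good to about 2 mm. A picture is of the moment at which its call begins. camera_model takes no time and is no camera call.
- arm.sign_off(): hands the job in; it is judged then, once.
The state is a dict: "clock": time; "joints": joint angles; "dq": joint speeds; "joint_efforts": joint torques, N m; "position": TCP position; "ee_rot": TCP orientation; "force": force on the tool from outside, world axes, zero at the start; "ft_torque": the same for the moment, N m; "width": opening from 0.0 (shut) to 1.0 (fully open); "gripper_force": force on a finger pad.
Only numpy, scipy, OpenCV 4.12 (cv2) and the standard library are available. Lean on these libraries where they do the work, as an engineer would, in place of code of your own. Each camera call takes 0.05 s, during which the arm holds its last target. There are 200 camera calls.

### The job

Lay the four cutting dies flat on the grey board offcuts, ready to press: on the big one the rectangular panel die at the square end and the D-shaped flap die at the tapered end, its straight edge facing the panel die; the narrow tab die lengthwise on the strip between its two holes; the round die on the third, beside the window. Centre each die in its free space with even margins, the first three square to the board's edges. Leave the tape, scissors and pen where they are.

Things in the scene. Friction and masses are not known exactly. Their poses are not given: they have to be found in the camera images.
- panel_die: Panel cutting die: open outline of steel band 4 mm thick, 32 mm high, a rectangle with rounded corners, 75 mm (x) by 100 mm (y). Stands flat on the mat (mat top 3 mm above the table). Dark grip bar 10 mm wide (z 16 to 30 mm) along its x through the origin: pinch from above, closing along y, fingers inside the outline. Origin: middle of the bounding rectangle, underside.
- flap_die: Flap cutting die: open outline of steel band 4 mm thick, 32 mm high, D-shaped, 58 mm (x) by 100 mm (y): straight edge at x = -29 mm, crown of the curved side at x = +29 mm. Flat on the mat. Dark grip bar 10 mm wide (z 16 to 30 mm) along its x through the origin: pinch from above, closing along y, fingers inside the outline. Origin: middle of the bounding rectangle, underside.
- tab_die: Tab cutting die: open outline of steel band 4 mm thick, 32 mm high, narrow with two half-round ends, 44 mm (x) by 100 mm (y). Flat on the mat. Dark grip bar 10 mm wide (z 16 to 30 mm) along its x through the origin: pinch from above, closing along y, fingers inside the outline. Origin: middle of the bounding rectangle, underside.
- round_die: Round cutting die: open outline of steel band 4 mm thick, 32 mm high, 88 mm in diameter. Flat on the mat. Dark grip bar 10 mm wide (z 16 to 30 mm) along its x through the origin: pinch from above, closing along y, fingers inside the outline. Origin: middle of the bounding rectangle, underside.
- big_offcut: Big offcut of grey board, 181 mm (x) by 130 mm (y), no holes; -x end square, +x end tapered (both corners cut off 40 mm at 45 degrees). 3 mm thick, fixed, lying flat; its top is 6 mm above the table. Origin: centre of underside. With 15 mm end margins and 18 mm between them the panel die's origin is at x = -38 mm, the flap die's at +46.5 mm, y = 0, the dies' axes along the offcut's.
- strip_offcut: Long strip of grey board, 74 mm (x) by 226 mm (y), with two round holes of 40 mm diameter at y = +85 and -85 mm. 3 mm thick, fixed, lying flat; its top is 6 mm above the table. Origin: centre of underside. The free space between the holes is 130 mm long, centred on the origin.
- window_offcut: Third offcut of grey board, 118 mm (x) by 180 mm (y), with a rectangular window 86 mm (x) by 52 mm (y) centred at y = +54 mm. 3 mm thick, fixed, lying flat; its top is 6 mm above the table. Origin: centre of underside. The uncut part beside the window is 118 mm square (y -90 to +28 mm), its centre at y = -31 mm.
- tape_roll: Bystander: blue roll of tape lying flat, 72 mm in diameter, 25 mm high, on the mat among the dies. Loose. Origin: centre of its underside.
- scissors: Bystander: small thread scissors with black handles, about 125 mm long, 9 mm high, lying on the mat at one side of the offcuts. Loose. Origin: at the pivot, on the underside; blades to +y.
- marker_pen: Bystander: black marker pen with a yellow cap, 140 mm long, 13 mm thick, lying on the mat at one side of the offcuts. Loose. Origin: its middle, on the underside; along y.
Things that resemble listed ones, but are neither listed nor needed, are in the scene too. Leave any yellow look-alike of the flap_die alone.

How it is judged:
By the outcome, as a careful person would: the job done as asked, in the order asked, and still so for the second after the job is handed in, with the robot touching nothing.
It also fails if it takes over 99 s, if anything falls off the work surface, if the arm or the gripper's body presses on something with over 40 N, if the wrist force passes 120 N, or if a joint passes its speed limit or range.

## Working session

There is one attempt and no reset: what is moved stays moved. The work goes in short steps, Python scripts to look and compute and a tool call to move; the robot and the scene stay as the last step left them, time stands still between calls to the robot, and variables do not carry over. Pictures are saved under pics/ and viewed, at most 14 in all, crops included, and the job is handed in when it is done.

Besides the shell and the picture viewer there is one more tool, called as a command line: name --argument value ..., lists and objects as JSON in quotes. send_rows: Moves the arm, as the interface text tells. Its arguments: {"type":"object","properties":{"motion":{"type":"string"},"force":{"type":"number"}},"required":["motion"]}

```bash
ls; mkdir -p pics; python3 - <<'E'
from cell import arm
import cv2,numpy as np
np.set_printoptions(precision=4,suppress=True)
for n in("top","scene"):
    p,d=arm.get_image(n); cv2.imwrite(f"pics/{n}0.png",p); np.save(f"{n}0.npy",d)
    print(n,arm.camera_model(n))
s=arm.observe()
print({k:np.round(v,3) for k,v in s.items()})
E
```

```text
pics
top {'fx': 439.9032566294754, 'fy': 439.9032566294754, 'cx': 320.14537204666027, 'cy': 242.83399369665312, 'view': array([[-0.0163, -0.9998, -0.0117,  0.1261],
       [-0.9922,  0.0176, -0.1236,  0.3841],
       [ 0.1238,  0.0096, -0.9923,  1.1284],
       [ 0.    ,  0.    ,  0.    ,  1.    ]])}
scene {'fx': 509.26442525876615, 'fy': 509.26442525876615, 'cx': 315.9559152788032, 'cy': 249.33548648241887, 'view': array([[ 0.1178,  0.9929,  0.0187, -0.1502],
       [ 0.5916, -0.0551, -0.8044, -0.1792],
       [-0.7976,  0.1058, -0.5938,  1.8829],
       [ 0.    ,  0.    ,  0.    ,  1.    ]])}
{'clock': np.float64(0.1), 'joints': array([ 1.146,  0.435,  0.025,  1.574, -0.012,  1.134, -0.075]), 'dq': array([-0.001, -0.001, -0.002, -0.002,  0.001,  0.001,  0.   ]), 'joint_efforts': array([  0.002, -66.913,   0.987, -31.515,  -0.061,   0.037,   0.   ]), 'position': array([ 0.198, -0.593,  0.292]), 'ee_rot': array([-3.1  , -0.503,  0.001]), 'force': array([0.948, 0.1  , 0.648]), 'ft_torque': array([ 0.005,  0.048, -0.031]), 'gripper_force': np.float64(0.0), 'width': np.float64(0.999)}
```

View pics/top0.png

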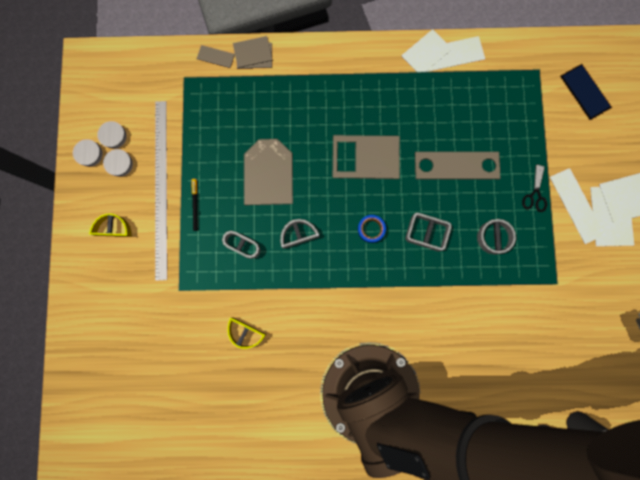

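View pics/scene0.png

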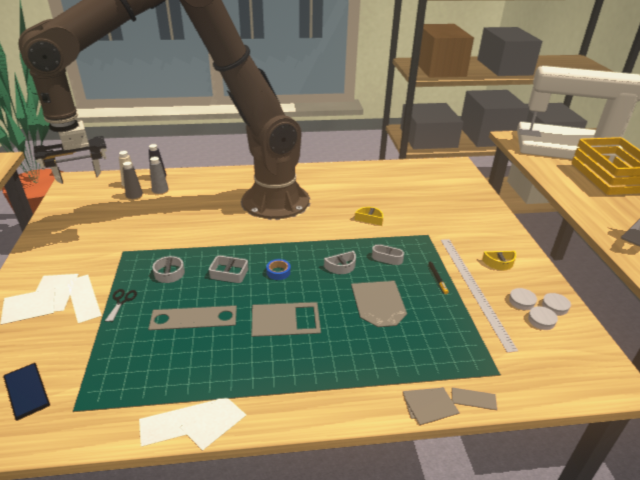

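```bash
cat > h.py <<'E'
import cv2,numpy as np
from cell import arm
np.set_printoptions(precision=4,suppress=True,linewidth=150)
def cam(n="top"):
    m=arm.camera_model(n); V=m["view"]; return m,V[:3,:3],V[:3,3]
def cloud(d,n="top"):
    m,R,t=cam(n); v,u=np.mgrid[:480,:640]
    P=np.stack([(u-m["cx"])/m["fx"]*d,(v-m["cy"])/m["fy"]*d,d],-1)
    return (P-t)@R
def plane(uv,z,n="top"):
    m,R,t=cam(n); uv=np.asarray(uv,float).reshape(-1,2)
    r=np.c_[(uv[:,0]-m["cx"])/m["fx"],(uv[:,1]-m["cy"])/m["fy"],np.ones(len(uv))]@R
    c=-t@R; return (c+r*((z-c[2])/r[:,2])[:,None])[:,:2]
def proj(P,n="top"):
    m,R,t=cam(n); q=np.atleast_2d(P)@R.T+t
    return np.c_[q[:,0]/q[:,2]*m["fx"]+m["cx"],q[:,1]/q[:,2]*m["fy"]+m["cy"]]
E
python3 - <<'E'
from h import *
p=cv2.imread("pics/top0.png"); d=np.load("top0.npy")
W=cloud(d)
print("cam",-cam()[2]@cam()[1])
for n,(u,v) in dict(mat=(340,250),big=(268,180),strip=(457,165),win=(380,157)).items():
    a=W[v-3:v+4,u-3:u+4,2]; print(n,a.mean(),a.std())
a=p[118:213,180:520]; b=p[205:270,210:530]
cv2.imwrite("pics/c1.png",np.vstack([cv2.resize(a[:,:320],None,fx=2.5,fy=2.5,interpolation=3),cv2.resize(b,None,fx=2.5,fy=2.5,interpolation=3)]))
z=((W[205:270,210:530,2])*1000).clip(0,45)*5.5
cv2.imwrite("pics/z1.png",cv2.resize(z.astype(np.uint8),None,fx=2.5,fy=2.5,interpolation=0))
E
```

```text
cam [0.2434 0.1084 1.1686]
mat 0.002433121243647985 0.002493472155669858
big 0.004992112447881725 0.0019780003133000887
strip 0.00487214260115437 0.002025775826774061
win 0.005234329908561986 0.0022341241198904752
```

View pics/c1.png

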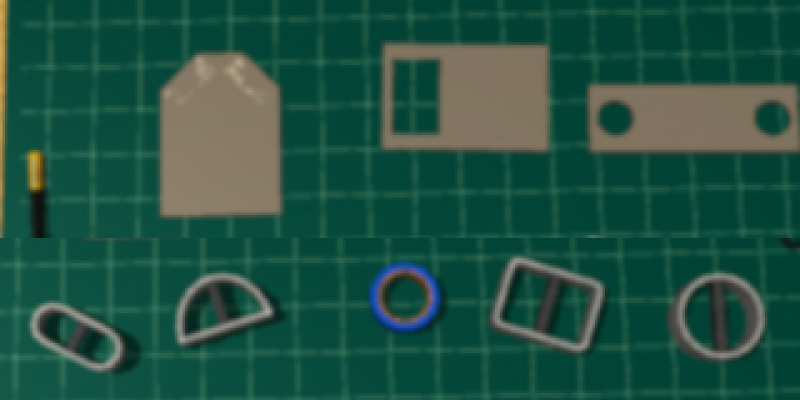

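View pics/z1.png

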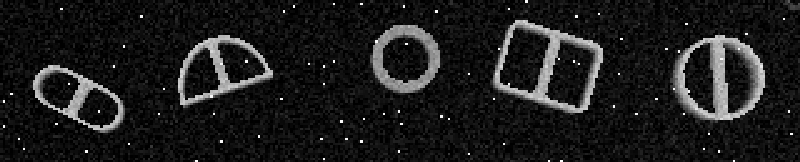

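```bash
cat >> h.py <<'E'
K=6
def up(img): return cv2.resize(img,None,fx=K,fy=K,interpolation=cv2.INTER_CUBIC)
def dn(c): return (c.reshape(-1,2)+.5)/K-.5
def outline(mask,box):   # biggest outer contour within pixel box (u0,v0,u1,v1)
    u0,v0,u1,v1=[int(K*b) for b in box]; m=np.zeros_like(mask); m[v0:v1,u0:u1]=mask[v0:v1,u0:u1]
    cs,_=cv2.findContours(m,cv2.RETR_EXTERNAL,cv2.CHAIN_APPROX_NONE)
    return dn(max(cs,key=cv2.contourArea))
def rect(xy):            # centre mm, sizes mm, direction (deg) of the first size
    (c,s,a)=cv2.minAreaRect((xy*1000).astype(np.float32)); return np.array([*c,*s,a])
def masks(p,d,thr=None):
    I=up(p).astype(int); B,G,R=I[...,0],I[...,1],I[...,2]
    z=up(cloud(cv2.medianBlur(d,3))[...,2].astype(np.float32))
    board=((R-G>-10)&(R>60)).astype(np.uint8)
    rim=((R>(thr or 105))).astype(np.uint8)
    return board,rim,z
def bar(d,box):          # bar direction and middle of the raised pixels around die centre c (box in px)
    pass
E
python3 - <<'E'
from h import *
p=cv2.imread("pics/top0.png"); d=np.load("top0.npy")
board,rim,z=masks(p,d)
for n,b in dict(big=(235,130,300,215),win=(325,128,405,185),strip=(410,145,505,185)).items():
    xy=plane(outline(board,b),.006); print(n,rect(xy), xy.mean(0)*1000)
print("bright",p[205:270,210:530].max((0,1)), "sample R along panel row",p[231,405:455,2])
for t in(95,115,135):
  board,rim,z=masks(p,d,t)
  for n,b in dict(panel=(404,208,456,255),flap=(276,215,323,252),tab=(218,227,264,262),round=(474,215,521,258)).items():
    xy=plane(outline(rim,b),.035); print(t,n,rect(xy),cv2.minEnclosingCircle((xy*1000).astype(np.float32)))
W=cloud(d)
for n,b in dict(panel=(404,208,456,255),flap=(276,215,323,252),tab=(218,227,264,262),round=(474,215,521,258)).items():
    q=W[b[1]:b[3],b[0]:b[2]].reshape(-1,3); q=q[(q[:,2]>.024)&(q[:,2]<.045)]
    print(n,"raised mean",q.mean(0)*1000, rect(q[:,:2]))
E
```

```text
big [587.9358 258.6289 181.9369 130.1371   0.2918] [576.4682 259.1394]
win [623.6266  -8.4517 180.2612 119.4255  88.0953] [623.4345  -8.7125]
strip [ 594.5699 -255.0242  227.5271   74.5908   88.8362] [ 594.7321 -255.2933]
bright [178 163 162] sample R along panel row [ 28  37  67 107 138 128  78  31  12   9  10  17  22  24  25  29  39  41  32  25  27  36  49  60  59  50  33  16   8   8  12  13  13  16  24  28  21
  11  12  29  52  80 114 139 126  74  24   6   7   7]
95 panel [ 410.7915 -163.0644  103.4734   78.2938   71.0945] ((410.8191833496094, -162.95962524414062), 59.558860778808594)
95 flap [418.8007 180.4951  61.4929 102.194   17.36  ] ((399.22235107421875, 174.31277465820312), 51.3308219909668)
95 tab [385.7198 327.9955 103.0144  47.6469  62.1594] ((387.10296630859375, 327.2650146484375), 51.51498794555664)
95 round [ 395.2803 -340.7278   89.0818   89.3719   42.3487] ((395.1390686035156, -340.6186828613281), 45.54695510864258)
115 panel [ 410.8218 -163.1291  101.3738   76.1099   71.18  ] ((410.84039306640625, -163.10186767578125), 58.32748031616211)
115 flap [418.8448 180.2831
[... 497 characters left out ...]
   28.615 ] ((399.50531005859375, 155.75941467285156), 31.743606567382812)
135 tab [389.7892 334.9229  82.8877  43.1752  62.5017] ((395.1437072753906, 331.4931945800781), 42.42905044555664)
135 round [ 376.8186 -304.0179    6.2777    2.1522   23.2002] ((376.89569091796875, -304.19775390625), 3.140472650527954)
panel raised mean [ 411.2513 -166.3965   32.185 ] [ 411.9023 -164.5599  100.5464   76.2737   70.5031]
flap raised mean [415.6792 178.3411  32.7666] [419.6499 179.4061  57.285   99.4331  17.3905]
tab raised mean [387.7566 327.4784  32.7463] [387.0508 326.8993  99.3555  43.1255  62.5968]
round raised mean [ 395.3828 -342.361    32.3673] [ 395.8735 -342.1825   87.5755   87.0104   77.3585]
```

Top view: panel die at (429,231), flap (299,233), tab (240,244), round (498,236). The boards are at (268,172), (366,157) and (457,165), and the measured sizes match the specs. I'll start moving toward the panel die.

send_rows --motion "0.74 0.021 0.043 -0.012 0 0 -3.7;0.74 0.021 0.043 -0.012 0 0 -3.7;0.74 0.021 0.043 -0.012 0 0 -3.7;0.74 0.021 0.043 -0.012 0 0 -3.7;0.74 0.021 0.043 -0.012 0 0 -3.7" --force 30

```text
clock: 0.72
position: [0.303, -0.3763, 0.2317]
ee_rot: [-3.141, 0.005, 0.0]
force: [0.4, -0.2, 0.3]
width: 0.507
gripper_force: 0.0
```

send_rows --motion "0.74 0.021 0.043 -0.012 0 0 -3.7;0.74 0.021 0.043 -0.012 0 0 -3.7;0.74 0.021 0.043 -0.012 0 0 -3.7;0.74 0.021 0.043 -0.012 0 0 -3.7;0.74 0.021 0.043 -0.012 0 0 -3.7"

```text
clock: 1.35
position: [0.4081, -0.1615, 0.1719]
ee_rot: [3.1, -0.51, 0.0]
force: [0.0, -0.3, -0.7]
width: 0.261
gripper_force: 0.0
```

send_rows --motion "0.74 0 0 0 0 0 0;0.74 0 0 0 0 0 0"

```text
clock: 1.6
position: [0.4074, -0.1632, 0.1722]
ee_rot: [3.1, -0.505, -0.001]
force: [-0.6, 0.7, 0.8]
width: 0.26
gripper_force: 0.0
```

send_rows --motion "0.74 0.0034 0 -0.03 0 0 -0.3;0.74 0 0 -0.035 0 0 0;0.74 0 0 -0.034 0 0 0;0.74 0 0 0 0 0 0"

```text
clock: 2.1
position: [0.4092, -0.164, 0.0719]
ee_rot: [3.098, -0.518, -0.007]
force: [-0.3, 0.2, 0.4]
width: 0.262
gripper_force: 0.0
```

send_rows --motion "1 0 0 0 0 0 0;1 0 0 0 0 0 0;1 0 0 0 0 0 0;1 0 0 0 0 0 0"

```text
clock: 2.6
position: [0.4117, -0.1635, 0.0745]
ee_rot: [3.098, -0.515, 0.004]
force: [-2.2, -0.3, 8.3]
width: 0.11
gripper_force: 30.0
```

send_rows --motion "1 0 0 0.015 0 0 0;1 0 0 0.025 0 0 0;1 0 0 0.025 0 0 0;1 0 0 0 0 0 0"

```text
clock: 3.1
position: [0.412, -0.1632, 0.14]
ee_rot: [3.099, -0.515, 0.006]
force: [0.9, -0.4, -3.5]
width: 0.105
gripper_force: 30.0
```

send_rows --motion "1 0.01 0.03 0 0 0 1.4;1 0.0174 0.053 0 0 0 2.4;1 0.0174 0.053 0 0 0 2.4;1 0.0174 0.053 0 0 0 2.4;1 0.0174 0.053 0 0 0 2.4"

```text
clock: 3.72
position: [0.4905, 0.0806, 0.1373]
ee_rot: [3.134, -0.213, -0.001]
force: [1.3, -0.5, -3.0]
width: 0.104
gripper_force: 30.0
```

send_rows --motion "1 0.0174 0.053 0 0 0 2.4;1 0.0174 0.053 0 0 0 2.4;1 0.015 0.046 0 0 0 2.1;1 0.0097 0.0275 0 0 0 1.3;1 0 0 0 0 0 0"

```text
clock: 4.35
position: [0.5495, 0.2615, 0.1368]
ee_rot: [-3.14, -0.015, 0.002]
force: [-0.7, -0.4, -3.6]
width: 0.103
gripper_force: 30.0
```

send_rows --motion "1 0 0 0 0 0 0;1 0 0 0 0 0 0"

```text
clock: 4.6
position: [0.5499, 0.257, 0.1378]
ee_rot: [3.14, 0.006, -0.001]
force: [0.5, -0.4, -3.8]
width: 0.107
gripper_force: 30.0
```

```bash
python3 - <<'E'
from h import *
Z=[]
for i in range(6):
    p,d=arm.get_image("scene"); s=arm.observe(); r=s["ee_rot"]; Z.append([*s["position"]*1000,2*np.degrees(np.arctan2(r[1],r[0]))])
print(np.mean(Z,0),np.std(Z,0))
E
```

```text
[550.1733 257.7089 138.2536   0.2697] [0.0587 0.3841 0.1392 0.0226]
```

send_rows --motion "1 0 0.0005 -0.025 0 0 0;1 0 0 -0.022 0 0 0;1 0 0 -0.009 0 0 0;1 0 0 -0.0055 0 0 0;1 0 0 0 0 0 0"

```text
clock: 5.52
position: [0.5506, 0.2593, 0.0776]
ee_rot: [-3.141, -0.009, -0.002]
force: [0.9, -0.3, -3.9]
width: 0.108
gripper_force: 30.0
```

send_rows --motion "1 0 0 0 0 0 0;0.78 0 0 0 0 0 0;0.78 0 0 0 0 0 0;0.78 0 0 0 0 0 0"

```text
clock: 6.02
position: [0.5503, 0.2591, 0.077]
ee_rot: [-3.141, -0.009, -0.001]
force: [-0.0, -0.4, 0.3]
width: 0.221
gripper_force: 0.0
```

send_rows --motion "0.78 0 0 0.02 0 0 0;0.78 0 0 0.05 0 0 0;0.74 -0.02 -0.01 0.02 0 0 0;0.74 -0.045 -0.02 0 0 0 5;0.74 -0.05 -0.03 0 0 0 6"

```text
clock: 6.65
position: [0.4343, 0.1993, 0.1672]
ee_rot: [-3.125, -0.316, -0.003]
force: [0.6, -0.2, 0.1]
width: 0.258
gripper_force: 0.0
```

send_rows --motion "0.74 -0.0165 -0.0185 0 0 0 6;0.74 0 0 0 0 0 0;0.74 0 0 0 0 0 0"

```text
clock: 7.02
position: [0.4197, 0.1813, 0.1671]
ee_rot: [-3.105, -0.47, -0.002]
force: [-0.3, -0.0, -0.2]
width: 0.26
gripper_force: 0.0
```

```bash
cat >> h.py <<'E'
def tcp(n=5):
    Z=[]
    for i in range(n):
        arm.get_image("scene"); s=arm.observe(); r=s["ee_rot"]; Z.append([*s["position"]*1000,2*np.degrees(np.arctan(r[1]/r[0]))])
    print("tcp",np.mean(Z,0))
def snap(name):
    p,d=arm.get_image("top"); cv2.imwrite(f"pics/{name}.png",p); return p,d
def die(p,d,xyz,s=27,thr=110,z=.038):
    u,v=proj(xyz)[0]; b=(u-s,v-s,u+s,v+s); _,rim,_=masks(p,d,thr)
    # grey board is bright in red too: require a neutral colour
    I=up(p).astype(int); rim=rim&((I[...,2]-I[...,0])<22).astype(np.uint8)
    return rect(plane(outline(rim,b),z))
E
python3 - <<'E'
from h import *
tcp(); p,d=snap("t1")
print(die(p,d,[.55,.258,.038]))
u,v=proj([.59,.258,.02])[0].astype(int)
cv2.imwrite("pics/t1c.png",cv2.resize(p[v-60:v+90,u-80:u+80],None,fx=4,fy=4,interpolation=2)[:600])
E
```

```text
tcp [419.4471 181.3712 166.7679  17.2974]
[577.8885 296.2245  17.0544  35.2422  38.636 ]
```

View pics/t1c.png

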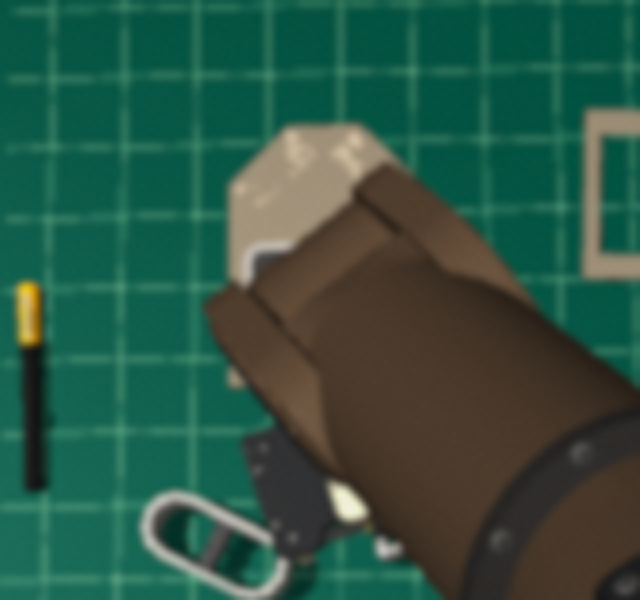

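send_rows --motion "0.78 -0.0005 -0.0007 -0.03 0 0 0;0.78 0 0 -0.035 0 0 0;0.78 0 0 -0.0285 0 0 0;0.78 0 0 0 0 0 0;1 0 0 0 0 0 0"

```text
clock: 7.95
position: [0.4185, 0.1802, 0.0739]
ee_rot: [-3.106, -0.474, -0.001]
force: [-0.1, -0.8, -0.0]
width: 0.155
gripper_force: 0.0
```

send_rows --motion "1 0 0 0 0 0 0;1 0 0 0 0 0 0;1 0 0 0.015 0 0 0;1 0 0 0.025 0 0 0;1 0 0 0.025 0 0 0"

```text
clock: 8.57
position: [0.4179, 0.1796, 0.1391]
ee_rot: [3.106, 0.473, -0.001]
force: [1.1, 0.4, -3.6]
width: 0.105
gripper_force: 30.0
```

send_rows --motion "1 0 0 0 0 0 0;1 0.02 0.007 0 0 0 -2;1 0.04 0.015 0 0 0 -3;1 0.045 0.0165 0 0 0 -3.5;1 0.045 0.0165 0 0 0 -3.5"

```text
clock: 9.2
position: [0.569, 0.2349, 0.1368]
ee_rot: [3.137, 0.143, -0.002]
force: [0.5, -0.5, -3.6]
width: 0.108
gripper_force: 30.0
```

send_rows --motion "1 0.04 0.015 0 0 0 -3;1 0.0256 0.0085 0 0 0 -1.9;1 0 0 0 0 0 0;1 0 0 0 0 0 0"

```text
clock: 9.7
position: [0.6325, 0.2579, 0.1367]
ee_rot: [3.14, 0.013, -0.004]
force: [-1.1, 0.3, -3.7]
width: 0.102
gripper_force: 30.0
```

```bash
python3 - <<'E'
from h import *
tcp()
E
```

```text
tcp [632.8111 258.0111 137.8226   0.4563]
```

send_rows --motion "1 0.0008 0.0005 -0.025 0 0 0;1 0 0 -0.022 0 0 0;1 0 0 -0.009 0 0 0;1 0 0 -0.0055 0 0 0;1 0 0 0 0 0 0"

```text
clock: 10.58
position: [0.6349, 0.2591, 0.0776]
ee_rot: [-3.141, -0.012, -0.002]
force: [-0.3, 0.3, -3.2]
width: 0.106
gripper_force: 30.0
```

send_rows --motion "1 0 0 0 0 0 0;0.78 0 0 0 0 0 0;0.78 0 0 0 0 0 0;0.78 0 0 0 0 0 0"

```text
clock: 11.08
position: [0.6348, 0.259, 0.077]
ee_rot: [-3.141, -0.012, -0.001]
force: [0.6, 0.6, -0.3]
width: 0.221
gripper_force: 0.0
```

send_rows --motion "0.78 0 0 0.02 0 0 0;0.78 0 0 0.05 0 0 0;0.74 -0.02 0.005 0.02 0 0 -2;0.74 -0.045 0.013 0 0 0 -5;0.74 -0.045 0.013 0 0 0 -5"

```text
clock: 11.7
position: [0.5239, 0.2904, 0.1687]
ee_rot: [-3.123, 0.322, -0.003]
force: [-0.6, 0.7, -0.0]
width: 0.263
gripper_force: 0.0
```

send_rows --motion "0.74 -0.045 0.013 0 0 0 -5;0.74 -0.045 0.013 0 0 0 -5;0.74 -0.035 0.01 0 0 0 -4;0.74 -0.0134 0.002 0 0 0 -2.2;0.74 0 0 0 0 0 0"

```text
clock: 12.32
position: [0.3872, 0.3285, 0.1678]
ee_rot: [-3.052, 0.742, -0.0]
force: [0.3, -0.2, -0.4]
width: 0.263
gripper_force: 0.0
```

```bash
python3 - <<'E'
from h import *
tcp()
E
```

```text
tcp [389.0205 327.418  167.2698 -27.4792]
```

send_rows --motion "0.74 -0.0015 0 -0.03 0 0 -0.2;0.74 0 0 -0.035 0 0 0;0.74 0 0 -0.0285 0 0 0;0.74 0 0 0 0 0 0;1 0 0 0 0 0 0"

```text
clock: 13.2
position: [0.3875, 0.3272, 0.0738]
ee_rot: [3.05, -0.754, 0.0]
force: [-0.3, -0.8, 0.3]
width: 0.197
gripper_force: 0.0
```

send_rows --motion "1 0 0 0 0 0 0;1 0 0 0 0 0 0;1 0 0 0.015 0 0 0;1 0 0 0.025 0 0 0;1 0 0 0.025 0 0 0"

```text
clock: 13.82
position: [0.3863, 0.3271, 0.1395]
ee_rot: [3.049, -0.752, -0.001]
force: [0.4, 0.2, -2.2]
width: 0.103
gripper_force: 30.0
```

send_rows --motion "1 0 0 0 0 0 0;1 0.01 -0.027 0 0 0 1.2;1 0.019 -0.053 0 0 0 2.4;1 0.019 -0.053 0 0 0 2.4;1 0.019 -0.053 0 0 0 2.4"

```text
clock: 14.45
position: [0.4535, 0.1397, 0.1376]
ee_rot: [3.097, -0.523, -0.001]
force: [1.7, 0.2, -2.0]
width: 0.105
gripper_force: 30.0
```

send_rows --motion "1 0.019 -0.053 0 0 0 2.4;1 0.019 -0.053 0 0 0 2.4;1 0.019 -0.053 0 0 0 2.4;1 0.019 -0.053 0 0 0 2.4;1 0.019 -0.053 0 0 0 2.4"

```text
clock: 15.08
position: [0.5486, -0.1252, 0.1373]
ee_rot: [3.135, -0.197, -0.002]
force: [0.5, 1.3, -2.7]
width: 0.106
gripper_force: 30.0
```

send_rows --motion "1 0.019 -0.053 0 0 0 2.4;1 0.019 -0.053 0 0 0 2.4;1 0.0086 -0.0259 0 0 0 1.5;1 0 0 0 0 0 0;1 0 0 0 0 0 0"

```text
clock: 15.7
position: [0.5947, -0.2544, 0.1371]
ee_rot: [-3.141, 0.027, 0.003]
force: [-0.3, 0.9, -2.7]
width: 0.111
gripper_force: 30.0
```

```bash
python3 - <<'E'
from h import *
tcp(); p,d=snap("t2")
u,v=proj([.59,.258,.02])[0].astype(int)
cv2.imwrite("pics/t2c.png",np.hstack([cv2.resize(p[v-50:v+50,u-40:u+40],None,fx=5,fy=5,interpolation=2),cv2.resize(p[115:215,400:480],None,fx=5,fy=5,interpolation=2)]))
W=cloud(d)
for n,lo,hi in(("panel",.50,.595),("flap",.597,.68)):
    s=(W[...,0]>lo)&(W[...,0]<hi)&(abs(W[...,1]-.258)<.07)&(W[...,2]>.027)&(W[...,2]<.048)
    print(n,rect(W[s][:,:2]),s.sum())
E
```

```text
tcp [ 595.1776 -254.0411  137.7933   -0.9181]
panel [550.0214 256.2132  98.7401  76.5668  89.9392] 367
flap [635.7001 256.4584  58.8208  99.3525   1.1613] 304
```

View pics/t2c.png

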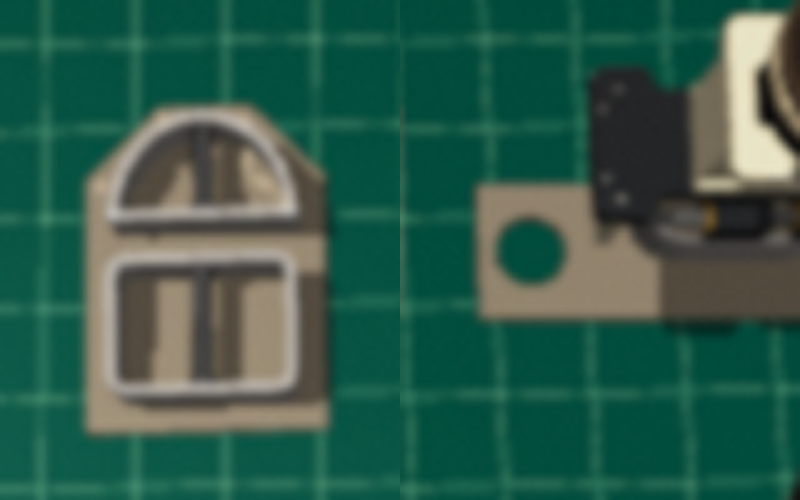

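Both dies on the big offcut look well placed: the panel at crop (200,325) and the flap at (200,175) with its straight edge facing the panel. Next I place the tab die and measure all three.

send_rows --motion "1 -0.0003 -0.0006 -0.025 0 0 -0.2;1 0 0 -0.022 0 0 0;1 0 0 -0.009 0 0 0;1 0 0 -0.0055 0 0 0;1 0 0 0 0 0 0"

```text
clock: 16.62
position: [0.5955, -0.2563, 0.0774]
ee_rot: [3.14, -0.033, 0.002]
force: [-0.0, -0.0, -2.6]
width: 0.105
gripper_force: 30.0
```

send_rows --motion "1 0 0 0 0 0 0;0.78 0 0 0 0 0 0;0.78 0 0 0 0 0 0;0.78 0 0 0 0 0 0"

```text
clock: 17.12
position: [0.5952, -0.2563, 0.0768]
ee_rot: [3.141, -0.033, 0.001]
force: [0.5, -0.8, -0.7]
width: 0.219
gripper_force: 0.0
```

send_rows --motion "0.78 0 0 0.02 0 0 0;0.78 0 0 0.05 0 0 0;0.74 -0.02 -0.01 0.02 0 0 1;0.74 -0.045 -0.02 0 0 0 2;0.74 -0.05 -0.022 0 0 0 2"

```text
clock: 17.75
position: [0.4797, -0.3087, 0.1685]
ee_rot: [3.138, 0.108, 0.004]
force: [0.4, -0.5, 0.3]
width: 0.263
gripper_force: 0.0
```

send_rows --motion "0.74 -0.05 -0.022 0 0 0 1;0.74 -0.0342 -0.0117 0 0 0 0.5;0.74 0 0 0 0 0 0;0.74 0 0 0 0 0 0"

```text
clock: 18.25
position: [0.3968, -0.342, 0.1677]
ee_rot: [3.137, 0.145, 0.003]
force: [1.3, -0.1, -0.4]
width: 0.258
gripper_force: 0.0
```

```bash
cat >> h.py <<'E'
def rimB(p,xyz,hu,hv,thr=115,z=.038):
    u,v=proj(xyz)[0]; I=up(p)
    return rect(plane(outline((I[...,0]>thr).astype(np.uint8),(u-hu,v-hv,u+hu,v+hv)),z))
E
python3 - <<'E'
from h import *
tcp(); p,d=snap("t3")
for t in(105,115,125):
    print(t,"panel",rimB(p,[.55,.258,.038],25,19,t),"flap",rimB(p,[.634,.258,.038],25,16,t),"tab",rimB(p,[.595,-.255,.038],26,14,t))
u,v=proj([.47,-.3,.02])[0].astype(int)
cv2.imwrite("pics/t3c.png",cv2.resize(p[v-90:v+60,u-100:u+90],None,fx=4,fy=4,interpolation=2))
W=cloud(d); q=W[(abs(W[...,0]-.395)<.03)&(abs(W[...,1]+.341)<.02)&(W[...,2]>.024)&(W[...,2]<.04)]
print(len(q),cv2.fitLine(q[:,:2].astype(np.float32),cv2.DIST_HUBER,0,.01,.01).ravel())
E
```

```text
tcp [ 397.0368 -341.4794  166.968     5.3811]
105 panel [551.7845 256.7095 118.0803 102.5203  88.9138] flap [632.2454 264.5303  67.5983 109.788    7.5191] tab [ 594.1135 -257.4992  102.4626   47.6871   88.3851]
115 panel [550.3743 259.4738 105.9424  78.9664  89.7816] flap [635.4424 261.0101  60.0544 107.2342   0.8192] tab [ 593.8829 -257.4808  100.7125   45.8657   88.839 ]
125 panel [550.0212 259.1718 103.2362  77.282   89.4566] flap [635.2404 260.1201  58.635  104.5441   0.8097] tab [ 593.6622 -257.4521   98.8259   43.5913   88.8653]
14 [ 0.0893 -0.996   0.3689 -0.3416]
```

View pics/t3c.png

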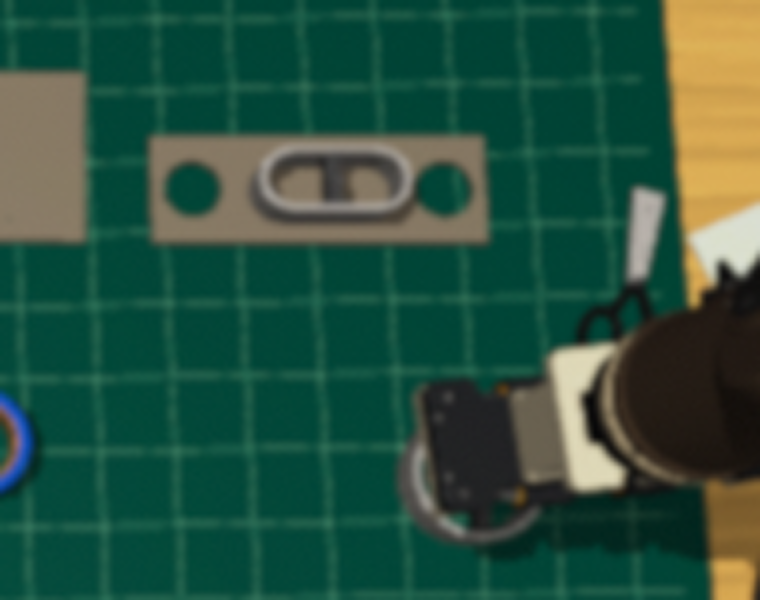

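send_rows --motion "0.74 -0.0014 0.0004 -0.03 0 0 0.6;0.74 0 0 -0.035 0 0 0;0.74 0 0 -0.0285 0 0 0;0.74 0 0 0 0 0 0;1 0 0 0 0 0 0"

```text
clock: 19.18
position: [0.3948, -0.3416, 0.0738]
ee_rot: [3.137, 0.162, 0.0]
force: [0.1, 0.4, 0.5]
width: 0.195
gripper_force: 0.0
```

send_rows --motion "1 0 0 0 0 0 0;1 0 0 0 0 0 0;1 0 0 0.015 0 0 0;1 0 0 0.025 0 0 0;1 0 0 0.025 0 0 0"

```text
clock: 19.8
position: [0.3941, -0.3414, 0.1395]
ee_rot: [3.137, 0.161, -0.0]
force: [0.3, 0.0, -2.5]
width: 0.104
gripper_force: 29.9
```

send_rows --motion "1 0 0 0 0 0 0;1 0.0144 0.0187 0 0 0 -0.5;1 0.03 0.04 0 0 0 -1;1 0.033 0.044 0 0 0 -1;1 0.033 0.044 0 0 0 -1"

```text
clock: 20.42
position: [0.5051, -0.1934, 0.1374]
ee_rot: [3.14, 0.064, -0.002]
force: [1.2, 0.4, -3.9]
width: 0.108
gripper_force: 29.9
```

send_rows --motion "1 0.033 0.044 0 0 0 -1;1 0.033 0.044 0 0 0 -1;1 0.03 0.04 0 0 0 -1;1 0.021 0.0267 0 0 0 -1;1 0 0 0 0 0 0"

```text
clock: 21.05
position: [0.6228, -0.0361, 0.1369]
ee_rot: [-3.14, 0.036, 0.001]
force: [-0.2, -0.3, -3.9]
width: 0.102
gripper_force: 29.9
```

```bash
python3 - <<'E'
from h import *
tcp()
E
```

```text
tcp [621.0419 -40.6007 137.308   -1.6119]
```

send_rows --motion "1 0.0006 0.0005 -0.025 0 0 0;1 0 0 -0.022 0 0 0;1 0 0 -0.009 0 0 0;1 0 0 -0.0055 0 0 0;1 0 0 0 0 0 0"

```text
clock: 21.92
position: [0.6228, -0.0401, 0.0773]
ee_rot: [3.141, -0.045, 0.002]
force: [-0.0, -0.8, -3.4]
width: 0.111
gripper_force: 30.0
```

send_rows --motion "1 0 0 0 0 0 0;0.78 0 0 0 0 0 0;0.78 0 0 0 0 0 0;0.78 0 0 0 0 0 0"

```text
clock: 22.42
position: [0.6226, -0.0396, 0.0768]
ee_rot: [3.141, -0.044, 0.001]
force: [-0.5, -0.5, -0.2]
width: 0.218
gripper_force: 0.0
```

send_rows --motion "0.78 0 0 0.02 0 0 0;0.78 0 0 0.05 0 0 0;0.74 -0.02 -0.03 0.02 0 0 0;0.74 -0.04 -0.05 0 0 0 0;0.74 -0.04 -0.05 0 0 0 0"

```text
clock: 23.05
position: [0.5236, -0.1684, 0.1672]
ee_rot: [3.14, -0.043, 0.002]
force: [-0.1, -0.3, -0.2]
width: 0.257
gripper_force: 0.0
```

send_rows --motion "0.74 -0.04 -0.05 0 0 0 0;0.74 -0.04 -0.05 0 0 0 0;0.74 -0.03 -0.05 0 0 0 0;0.74 -0.02 -0.03 0 0 0 0;0.74 0 0 0 0 0 0"

```text
clock: 23.68
position: [0.3939, -0.3479, 0.1669]
ee_rot: [3.139, -0.053, -0.001]
force: [0.6, 0.5, -1.2]
width: 0.258
gripper_force: 0.0
```

```bash
python3 - <<'E'
from h import *
tcp(); p,d=snap("t4")
# average frames to reduce noise
P=np.mean([arm.get_image("top")[0] for _ in range(4)],0).astype(np.uint8); cv2.imwrite("pics/avg4.png",P)
for t in(115,125,135):
    print(t,"panel",rimB(P,[.55,.258,.038],23,18,t),"flap",rimB(P,[.634,.258,.038],24,14,t))
    print("   tab",rimB(P,[.595,-.255,.038],26,14,t),"round",rimB(P,[.6226,-.0394,.038],22,22,t))
b,_,_=masks(P,d)
for n,x in dict(big=(235,130,300,215),win=(325,128,405,185),strip=(410,145,505,185)).items(): print(n,rect(plane(outline(b,x),.006)))
u,v=proj([.6,.0,.02])[0].astype(int)
cv2.imwrite("pics/t4c.png",cv2.resize(P[110:220,230:510],None,fx=2.85,fy=2.85,interpolation=2))
E
```

```text
tcp [ 396.6036 -344.3986  166.6313   -1.5897]
115 panel [550.2643 259.3239 106.4366  79.3229  89.7026] flap [635.3413 261.081   60.2641 107.1893   1.048 ]
   tab [ 593.8824 -257.4832  100.7449   45.8665   88.839 ] round [623.7353 -40.2506  88.4786  89.5022   3.7622]
125 panel [550.0314 259.2418 103.3101  77.3366  89.3876] flap [635.2441 260.1183  58.6583 104.5516   0.819 ]
   tab [ 593.6505 -257.4464   98.8702   43.5943   88.8394] round [623.97   -40.255   86.4134  87.6298   1.0488]
135 panel [550.4015 259.132  101.1084  74.9301  89.152 ] flap [637.4402 289.5639  18.4142  70.6617  57.6601]
   tab [ 578.104  -225.464    36.8504    8.4238   65.5893] round [646.0289 -34.7848  39.8506  84.5746  15.4411]
big [587.9941 258.8335 181.8182 129.7285   0.2918]
win [624.0028  -8.4611 179.871  119.2897  87.8852]
strip [ 594.7793 -255.0546  227.4321   74.1717   88.8364]
```

View pics/t4c.png

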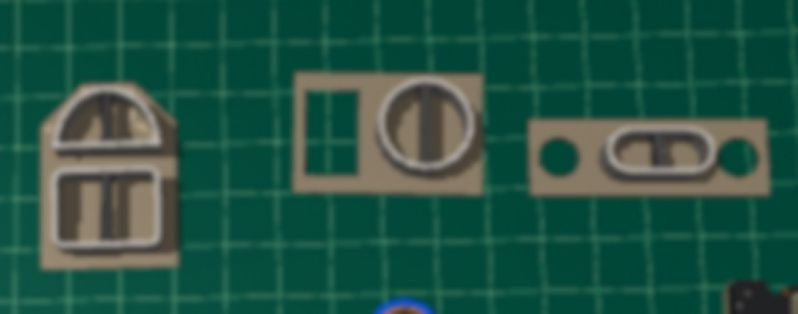

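Only the tab die is noticeably off, about 2.3 mm in y and 0.8 mm in x. I'll regrasp it and nudge it over.

send_rows --motion "0.74 0.0326 0.0134 0 0 0 0.4;0.74 0.05 0.024 0 0 0 0;0.74 0.05 0.024 0 0 0 0;0.74 0.045 0.022 0 0 0 0;0.74 0.025 0.01 0 0 0 0"

```text
clock: 24.8
position: [0.6016, -0.2485, 0.1663]
ee_rot: [-3.141, 0.027, -0.001]
force: [-0.0, -0.3, 0.5]
width: 0.263
gripper_force: 0.0
```

send_rows --motion "0.74 0 0 -0.02 0 0 0;0.74 0 0 -0.03 0 0 0;0.74 0 0 -0.03 0 0 0;0.74 0 0 -0.01 0 0 0;0.74 0 0 0 0 0 0"

```text
clock: 25.42
position: [0.5987, -0.2512, 0.0763]
ee_rot: [3.141, -0.033, -0.002]
force: [0.1, -0.5, 0.7]
width: 0.262
gripper_force: 0.0
```

send_rows --motion "1 0 0 0 0 0 0;1 0 0 0 0 0 0;1 0 0 0 0 0 0;1 0 0 0.006 0 0 0;1 0.0008 0.0021 0 0 0 0"

```text
clock: 26.05
position: [0.5996, -0.2492, 0.083]
ee_rot: [3.141, -0.033, 0.0]
force: [-0.1, -0.0, -2.2]
width: 0.107
gripper_force: 30.0
```

send_rows --motion "1 0 0 0 0 0 0;1 0 0 0 0 0 0;1 0 0 -0.006 0 0 0;1 0 0 0 0 0 0;1 0 0 0 0 0 0"

```text
clock: 26.68
position: [0.6001, -0.2495, 0.0771]
ee_rot: [3.141, -0.033, 0.002]
force: [-0.5, 0.4, 4.3]
width: 0.107
gripper_force: 30.0
```

send_rows --motion "0.78 0 0 0 0 0 0;0.78 0 0 0 0 0 0;0.78 0 0 0 0 0 0;0.78 0 0 0.02 0 0 0;0.78 0 0 0.05 0 0 0"

```text
clock: 27.3
position: [0.5984, -0.2488, 0.1463]
ee_rot: [-3.141, 0.033, 0.006]
force: [0.9, -0.1, 0.2]
width: 0.22
gripper_force: 0.0
```

send_rows --motion "0.74 -0.03 -0.014 0.03 0 0 0;0.74 -0.05 -0.024 0.02 0 0 0;0.74 -0.05 -0.024 0.02 0 0 0;0.74 -0.05 -0.024 0 0 0 0;0.74 -0.02 -0.01 0 0 0 0"

```text
clock: 27.92
position: [0.3965, -0.3473, 0.2183]
ee_rot: [3.139, -0.04, 0.001]
force: [0.2, 0.5, -0.4]
width: 0.263
gripper_force: 0.0
```

```bash
python3 - <<'E'
from h import *
P=np.mean([arm.get_image("top")[0] for _ in range(4)],0).astype(np.uint8); cv2.imwrite("pics/t5.png",P)
for t in(115,125): print(rimB(P,[.595,-.255,.038],26,14,t))
cv2.imwrite("pics/s5.png",arm.get_image("scene")[0])
E
```

```text
[ 594.2437 -250.8205  101.4786   46.3265   88.8384]
[ 594.0268 -250.8053   99.6744   44.9368   88.8378]
```

View pics/s5.png

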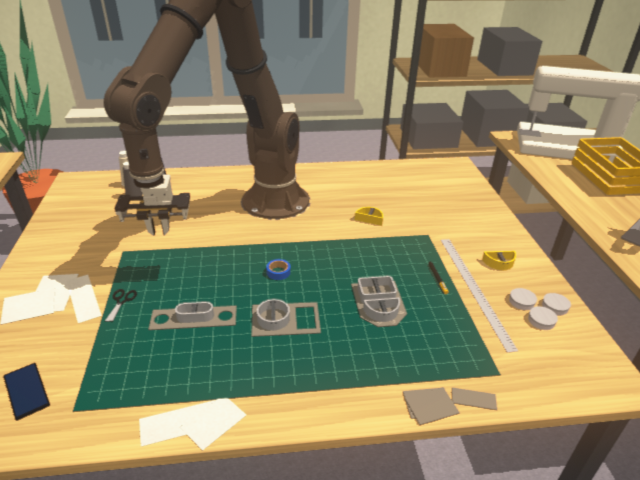

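send_rows --motion "0.74 0.02 0.01 0 0 0 0;0.74 0.05 0.024 0 0 0 0;0.74 0.05 0.024 -0.02 0 0 0;0.74 0.05 0.024 -0.02 0 0 0;0.74 0.027 0.012 -0.01 0 0 0"

```text
clock: 28.8
position: [0.6006, -0.2463, 0.1648]
ee_rot: [-3.14, 0.023, 0.0]
force: [0.5, -0.1, 0.6]
width: 0.26
gripper_force: 0.0
```

send_rows --motion "0.74 0 0 0 0 0 0;0.74 0 0 0 0 0 0;0.74 0 0 0 0 0 0"

```text
clock: 29.18
position: [0.5961, -0.2521, 0.1671]
ee_rot: [3.14, -0.035, 0.0]
force: [0.1, -0.4, 1.0]
width: 0.264
gripper_force: 0.0
```

```bash
python3 - <<'E'
from h import *
tcp(8)
E
```

```text
tcp [ 596.3016 -251.8342  167.01     -1.2555]
```

send_rows --motion "0.74 0 0.001 -0.03 0 0 0;0.74 0 0 -0.03 0 0 0;0.74 0 0 -0.02 0 0 0;0.74 0 0 -0.0105 0 0 0;0.74 0 0 0 0 0 0"

```text
clock: 30.2
position: [0.5965, -0.2503, 0.0757]
ee_rot: [3.141, -0.033, -0.001]
force: [-0.4, -0.3, -1.1]
width: 0.26
gripper_force: 0.0
```

send_rows --motion "1 0 0 0 0 0 0;1 0 0 0 0 0 0;1 0 0 0 0 0 0;1 0 0 0.006 0 0 0;1 0.0006 -0.003 0 0 0 0"

```text
clock: 30.82
position: [0.5973, -0.2532, 0.0825]
ee_rot: [3.141, -0.032, 0.0]
force: [-1.1, 0.6, -2.5]
width: 0.107
gripper_force: 30.0
```

send_rows --motion "1 0 0 0 0 0 0;1 0 0 0 0 0 0"

```text
clock: 31.08
position: [0.597, -0.2534, 0.0818]
ee_rot: [3.141, -0.033, -0.001]
force: [-0.7, -0.3, -2.5]
width: 0.106
gripper_force: 30.0
```

```bash
python3 - <<'E'
from h import *
tcp(8)
E
```

```text
tcp [ 597.1593 -253.2579   81.9491   -1.2043]
```

Lower, release, and retreat to a spot clear of the boards.

send_rows --motion "1 0 -0.0003 -0.0055 0 0 0;1 0 0 0 0 0 0;1 0 0 0 0 0 0;0.78 0 0 0 0 0 0;0.78 0 0 0 0 0 0"

```text
clock: 32.1
position: [0.5971, -0.2537, 0.0764]
ee_rot: [3.141, -0.033, -0.0]
force: [-0.5, -1.0, -1.0]
width: 0.215
gripper_force: 0.0
```

send_rows --motion "0.78 0 0 0 0 0 0;0.78 0 0 0.02 0 0 0;0.78 0 0 0.05 0 0 0;0.74 -0.03 -0.014 0.03 0 0 0;0.74 -0.05 -0.024 0.02 0 0 0"

```text
clock: 32.72
position: [0.5186, -0.2913, 0.1997]
ee_rot: [3.14, -0.028, 0.007]
force: [-0.4, -1.3, 0.6]
width: 0.256
gripper_force: 0.0
```

send_rows --motion "0.74 -0.05 -0.024 0.02 0 0 0;0.74 -0.05 -0.024 0 0 0 0;0.74 -0.02 -0.01 0 0 0 0;0.74 0 0 0 0 0 0;0.74 0 0 0 0 0 0"

```text
clock: 33.35
position: [0.3985, -0.3492, 0.2174]
ee_rot: [3.14, -0.032, 0.002]
force: [-0.0, 1.5, 0.6]
width: 0.259
gripper_force: 0.0
```

```bash
python3 - <<'E'
from h import *
P=np.mean([arm.get_image("top")[0] for _ in range(4)],0).astype(np.uint8); cv2.imwrite("pics/t6.png",P)
for t in(115,125): print(rimB(P,[.595,-.255,.038],26,14,t),rimB(P,[.55,.258,.038],23,18,t),rimB(P,[.6226,-.0394,.038],22,22,t),rimB(P,[.634,.258,.038],24,14,t))
cv2.imwrite("pics/t6c.png",cv2.resize(P[110:270,170:560],None,fx=2,fy=2,interpolation=2))
E
```

```text
[ 594.3844 -255.0611  101.9165   45.8731   88.8384] [550.3848 259.4822 105.9671  78.9388  89.7888] [623.5464 -39.9823  89.0027  88.3581  89.9801] [635.3412 261.081   60.2297 107.1893   1.048 ]
[ 594.1549 -255.0524  100.0979   44.5074   88.839 ] [550.0163 259.1754 103.28    77.2602  89.4951] [623.9589 -40.1008  86.3555  87.2242   1.1327] [635.2482 260.1158  58.6505 104.5353   0.8097]
```

View pics/t6c.png

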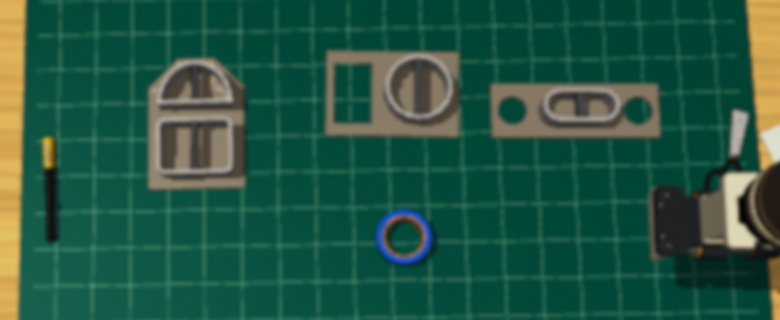

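All four dies sit centred within about 1 mm: flap at (195,83), panel (195,145), round (420,88), tab (581,105). The tape, pen and scissors appear unmoved.

```bash
python3 -c "
from cell import arm
print(arm.sign_off())"
```

```text
the job is handed in; nothing more can be done
None
```

All four dies are flat on their offcuts, in the order asked and within about 1 mm of centre by the top camera; the tab die needed two small nudges after the round die was down, and the job was handed in at about 34 s.

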